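Fetch the hemmed-in seedling from the stock crate

TASK

The little seedling pot in the pale slatted crate is hemmed in by a metal tin, an amber jar and a deep square pot: without shifting the seedling yet, stand all three of them upright on the plywood board. Then, while they wait there, set the seedling pot upright in the middle of the terracotta saucer, and afterwards put the tin, the jar and the deep pot back in the crate, each on the very spot where it stood at the start. Keep everything upright and leave the clay pot, the plastic mug and the trowel alone.

Things in the scene. Friction and masses are not known exactly. Their poses are not given: they have to be found in the camera images.
- seedling_c (a point): The seedling: a small round black plastic pot, 50 mm high, with a green leaf rosette on top (to about 66 mm high). Upper 28 mm of the pot is a straight collar 56 mm in diameter, below it 48 mm in diameter. About 150 g. The point is on its axis, half-way up the pot, 25 mm above its underside; z up. It starts in the crate between the three containers, about 10 mm from each.
- tin_c (a point): Plain pale metal tin, closed, a dark round disc in its flat top, a straight cylinder 62 mm in diameter and 90 mm high, about 250 g. The point is its centre, 45 mm above its underside; z up.
- jar_c (a point): Amber glass jar with paper band and white lid: body 60 mm in diameter and 70 mm high, lid on top 54 mm in diameter, 90 mm high in all, about 300 g. The point is on its axis, 45 mm above its underside; z up.
- deeppot_c (a point): Deep square nursery pot of black plastic, empty and open at the top, 54 x 54 mm and 90 mm high, walls 3 mm but rigid, about 120 g. The point is its centre, 45 mm above its underside; x and y are square to its sides, z up.
- crate: Low pale-grey plastic crate, fixed, 210 mm (its x) by 260 mm (its y), slatted walls 44 mm high and corner posts 50 mm high, floor 6 mm thick, open above. Origin at the centre of its underside, z up. In its frame the seedling starts near x +25, y 0 mm; the tin, the jar and the deep pot start, in any order, near (25, 68), (25, -68) and (-43, 0) mm, each a few mm off.
- board: Flat plywood board on the bench, fixed, 170 mm (its x) by 260 mm (its y), 12 mm thick: the side area. Origin at the centre of its underside, z up. It is empty at the start.
- saucer: Round terracotta drip saucer, fixed, 124 mm across the rim, 14 mm high, wall about 4 mm, flat inner floor 5 mm above the bench and about 94 mm across. Origin at the centre of its underside, z up.
- claypot: Bystander: empty terracotta flower pot, 102 mm across and 85 mm high, beyond the work. Origin at the centre of its underside. Not to be disturbed.
- jug: Bystander: pale grey-white plastic mug with a handle, 90 mm across, 110 mm high, beyond the work. Origin at the centre of its underside. Not to be disturbed.
- trowel: Bystander: hand trowel lying flat on the bench beyond the work, along its own y, about 230 mm long, 45 mm wide and 24 mm high, origin near its middle on the bench. Not to be disturbed.
Mind the look-alikes: they are no part of the job. Leave any purple look-alike of the part that bears jar_c alone.

How it is judged:
By the outcome, as a careful person would: the job done as asked, in the order asked, and still so for the second after the job is handed in, with the robot touching nothing.
It also fails if it takes over 152 s, if anything falls off the work surface, if the arm or the gripper's body presses on something with over 40 N, if the wrist force passes 120 N, or if a joint passes its speed limit or range.

ROBOT

A 7-joint arm with a two-finger parallel gripper is mounted at the origin on the work surface. World frame = base frame: x ahead of the robot, y to its left, z up, the work surface at z = 0. Lengths are in m, angles in rad, forces in N, time in s.
With the tool pointing down it reaches from about 0.4 to 0.85 m from the base axis. Payload 10.4 kg.
Tool frame: the origin (TCP) lies at the very end of the fingers, on their centre line; the grasp point (between the pads) lies 19 mm behind it; z points along the fingers, y is the line along which they close (so a half turn about z gives the same grasp; the last joint's range is limited). The gripper opens to 87 mm and grips with 3 to 60 N. Pads are 19 mm wide; open, the fingers measure 117 mm over their backs; the gripper's body (75 mm by 190 mm) begins 51 mm behind the grasp point.
Start: joints at [1.225, 0.332, -0.065, 1.46, 0.022, 1.35, -0.088], TCP at [0.198, -0.593, 0.223] pointing down, gripper open.
Joint ranges: [-2.6, 2.6], [-0.5, 2.12], [-1.47, 1.34], [0.16, 2.42], [-1.27, 4.41], [0.06, 2.06], [-2.6, 2.6]. Speed limits (rad/s): [2.22, 2.22, 2.79, 2.79, 3.14, 3.14, 3.14].

INTERFACE

Orientations are given as a unit quaternion [x, y, z, w].
In Python, from bench import * gives the robot as it stands.
- The arm moves only by the tool step_arm, never from a script. Its arguments are lists of equal length, an entry for each row: "delta_pos": the shift along the world's x, y, z in units of 25 mm (1.0 is 25 mm), a list of three; "turn": the turn about the world's z in units of 0.12 rad (1.0 is 0.12 rad). In form: {"delta_pos": [[tx, ty, tz], ...], "turn": [turn, ...]}. A call has 1 to 12 rows; each row shifts and turns the commanded pose from where the row before left it; what a row does not reach is not made up. A row lasts 1/10 s, in which the tool goes at most 50 mm and 8.59 degrees, less where a joint would pass 70% of its speed; a pose out of reach is approached as far as the arm can. A call with a number of a shift or a turn outside -1 to 1 is refused whole. A call with a gripper value outside its range is refused whole. "grip" is the closure, from 0 (fully open) to 1 (shut), set as the call begins (left out, the last holds). The fingers move at their own pace and stop on an object; "newtons" is the grip in N (left out, the last holds). Time passes only in rows, so rows that do not move let the fingers close. It gives the time, the measured TCP pose, the force, the opening and the grip force at its end, in the units of the state.
- read_state(): the state, without advancing time (a new reading comes with each control period).
- camera(name): name is "scene" or "top" or "wrist"; returns a dict with "image" (420x560x3 uint8, red, green, blue), "z_map" (420x560 float32, m along the optical axis (not along the pixel's ray), 0 where there is no reading), "mtx" (3x3 intrinsics, pixels), "view" (4x4, takes a point from world to camera coordinates). Camera axes: x right, y up, looking along -z (the intrinsics and any distortion apply to the point x, -y, -z); pixel columns grow to the right and rows downward; lengths in m; the calibration is good to about 2 mm. The wrist camera is an equidistant fisheye: a pixel r from the principal point sees the ray r / f radians off the axis. A picture is of the moment at which its call begins.
- close_job(): hands the job in; it is judged then, once.
The state is a dict: "time": time; "joint_positions": joint angles; "joint_vel": joint speeds; "joint_torque": joint torques, N m; "ee_pos": TCP position; "eef_rot": TCP orientation; "ft_force": force on the tool from outside, world axes, zero at the start; "torque": the same for the moment, N m; "width": finger opening in m; "grip_force": force on a finger pad.
Only numpy, scipy, OpenCV 4.12 (cv2) and the standard library are available. Lean on these libraries where they do the work, as an engineer would, in place of code of your own. Each camera call takes 0.05 s, during which the arm holds its last target. There are 200 camera calls.

## Working session

There is one attempt and no reset: what is moved stays moved. The work goes in short steps, Python scripts to look and compute and a tool call to move; the robot and the scene stay as the last step left them, time stands still between calls to the robot, and variables do not carry over. Pictures are saved under pics/ and viewed, at most 14 in all, crops included, and the job is handed in when it is done.

Besides the shell and the picture viewer there is one more tool, called after "Call:" in YAML: its name, and indented under it one key for each argument. step_arm: Moves the arm, as the interface text tells. Shifts and turns lie within -1 to 1; 1 stands for 25 mm of shift or 0.12 rad of turn. Its arguments: {"type":"object","properties":{"delta_pos":{"type":"array"},"turn":{"type":"array"},"grip":{"type":"number"},"newtons":{"type":"number"}},"required":["delta_pos","turn"]}

```bash
mkdir -p pics; ls
python3 - <<'E'
from bench import *
import cv2,numpy as np
s=read_state();print({k:np.round(v,3) for k,v in s.items()})
for n in("scene","top"):
    c=camera(n);cv2.imwrite(f"pics/{n}0.png",c["image"][:,:,::-1]);np.savez(f"{n}0.npz",**c);print(n,c["mtx"],c["view"].round(3))
E
```

```text
pics
{'time': np.float64(0.0), 'joint_positions': array([ 1.225,  0.333, -0.065,  1.461,  0.022,  1.35 , -0.089]), 'joint_vel': array([ 0.001, -0.001, -0.002,  0.001,  0.002, -0.   ,  0.   ]), 'joint_torque': array([-0.0000e+00, -6.2325e+01,  2.4000e-02, -3.8989e+01, -6.1000e-02,
        4.0000e-02,  0.0000e+00]), 'ee_pos': array([ 0.198, -0.592,  0.222]), 'eef_rot': array([ 0.987,  0.161, -0.   , -0.001]), 'ft_force': array([-0.74 , -0.145,  0.487]), 'torque': array([-0.019,  0.03 ,  0.005]), 'grip_force': np.float64(0.0), 'width': np.float64(0.087)}
scene [[450.02746607   0.         276.99682143]
 [  0.         450.02746607 203.98214823]
 [  0.           0.           1.        ]] [[-5.94e-01  8.05e-01  1.00e-03  3.27e-01]
 [-4.23e-01 -3.14e-01  8.50e-01  1.75e-01]
 [ 6.85e-01  5.04e-01  5.26e-01 -1.42e+00]
 [ 0.00e+00  0.00e+00  0.00e+00  1.00e+00]]
top [[415.20869614   0.         276.84736673]
 [  0.         415.20869614 214.82793451]
 [  0.           0.           1.        ]] [[ 1.100e-02 -1.000e+00  9.000e-03  1.000e-03]
 [ 9.930e-01  1.200e-02  1.190e-01 -5.700e-01]
 [-1.200e-01  8.000e-03  9.930e-01 -1.229e+00]
 [ 0.000e+00  0.000e+00  0.000e+00  1.000e+00]]
```

View pics/top0.png

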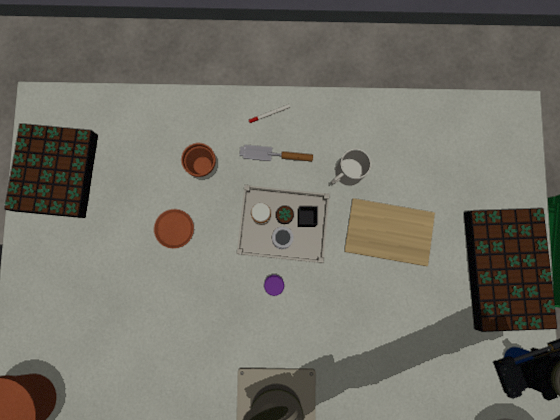

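View pics/scene0.png

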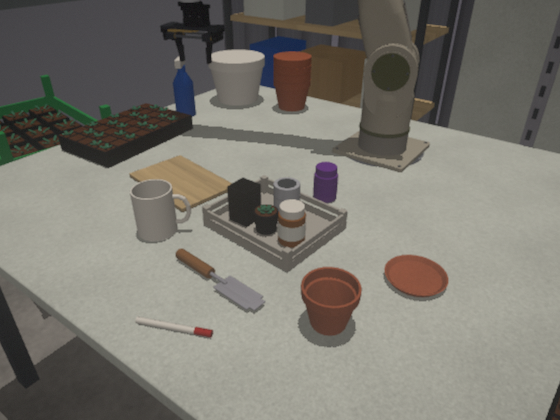

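The top view shows the jar's white lid at (261,212), seedling (285,214), deep pot (308,216), tin (283,237), board (390,232) and saucer (174,228). The purple look-alike stands outside the crate at (274,285). Candidates for the jar are the white-lid amber jar at (261,212) top / (291,222) scene, and the purple jar at (274,285) / (325,182), so I choose the white-lidded one in the crate. Possible saucer mix-ups are the saucer at (174,228) and the clay pot at (199,160).

```bash
cat > h.py <<'E'
import numpy as np,cv2
def ray(c,uv,z):
    V=np.array(c["view"]);M=c["mtx"];R=V[:3,:3];o=-R.T@V[:3,3]
    uv=np.atleast_2d(uv).astype(float)
    d=np.c_[(uv[:,0]-M[0,2])/M[0,0],-(uv[:,1]-M[1,2])/M[1,1],-np.ones(len(uv))]@R
    return o+d*((z-o[2])/d[:,2])[:,None]
def cloud(c):
    h,w=c["z_map"].shape;u,v=np.meshgrid(np.arange(w),np.arange(h));M=c["mtx"];V=np.array(c["view"]);D=c["z_map"]
    P=np.stack([(u-M[0,2])/M[0,0]*D,-(v-M[1,2])/M[1,1]*D,-D],-1)
    return (P-V[:3,3])@V[:3,:3]
E
python3 - <<'E'
from h import *
c=dict(np.load("top0.npz"));P=cloud(c);im=c["image"]
def top(name,seed,zlo,zhi,win=25):
    u,v=seed;m=np.zeros(P.shape[:2],np.uint8)
    sl=np.s_[max(v-win,0):v+win,u-win:u+win];m[sl]=((P[sl][...,2]>zlo)&(P[sl][...,2]<zhi))
    n,l,st,ce=cv2.connectedComponentsWithStats(m)
    i=l[v,u] or 1+np.argmax(st[1:,4]);k=(l==i).astype(np.uint8)
    cn=max(cv2.findContours(k,0,2)[0],key=cv2.contourArea)
    zz=np.median(P[k>0][:,2]);r=cv2.minAreaRect(cn);w=ray(c,cv2.boxPoints(r),zz)
    (cx,cy),rad=cv2.minEnclosingCircle(cn)
    print(name,st[i],"z",zz.round(4),"circle",ray(c,[cx,cy],zz)[0].round(4),"centroid",ray(c,ce[i],zz)[0].round(4),"rect",w[:,:2].round(3).tolist(),w[:,:2].mean(0).round(4),"d",np.round(2*rad*(-(np.array(c['view'])@[*ray(c,ce[i],zz)[0],1])[2])/c['mtx'][0,0],4))
top("jar",(261,212),.085,.105,18);top("tin",(283,237),.085,.105,18)
top("pot",(308,207),.08,.105,18);top("seed",(285,214),.04,.08,11)
top("purple",(274,285),.07,.12)
top("board",(390,232),.006,.02,60);top("saucer",(174,228),.002,.02,30)
top("mug",(352,165),.06,.13,30);top("clay",(199,160),.06,.1,30)
m=np.zeros(P.shape[:2],np.uint8);sl=np.s_[180:268,230:335];m[sl]=(P[sl][...,2]>.025)
cn=max(cv2.findContours(m,0,2)[0],key=cv2.contourArea);r=cv2.minAreaRect(cn);print("crate",r,ray(c,cv2.boxPoints(r),.047).round(3).tolist())
cv2.imwrite("pics/crop.png",cv2.resize(im[180:300,220:450,::-1],None,fx=3.4,fy=3.4,interpolation=cv2.INTER_CUBIC))
E
```

```text
jar [251 203  19  18 268] z 0.0964 circle [0.5712 0.0572 0.0964] centroid [0.5713 0.0572 0.0964] rect [[0.596, 0.084], [0.596, 0.031], [0.547, 0.031], [0.546, 0.083]] [0.5713 0.0572] d 0.0531
tin [272 226  21  22 360] z 0.0964 circle [ 0.4991 -0.0074  0.0964] centroid [ 0.4992 -0.0073  0.0964] rect [[0.53, 0.022], [0.53, -0.036], [0.47, -0.036], [0.469, 0.021]] [ 0.4997 -0.0072] d 0.0617
pot [299 205  19  20 108] z 0.0952 circle [ 0.5643 -0.0804  0.0952] centroid [ 0.5622 -0.0847  0.0952] rect [[0.592, -0.056], [0.592, -0.108], [0.537, -0.108], [0.536, -0.056]] [ 0.5644 -0.0819] d 0.0738
seed [275 205  19  19 276] z 0.0576 circle [ 0.5694 -0.0133  0.0576] centroid [ 0.5698 -0.0135  0.0576] rect [[0.596, 0.014], [0.597, -0.04], [0.543, -0.04], [0.542, 0.013]] [ 0.5696 -0.0133] d 0.0565
purple [264 275  20  21 297] z 0.09 circle [0.3618 0.0155 0.09  ] centroid [0.3616 0.0157 0.09  ] rect [[0.357, 0.055], [0.4, 0.023], [0.367, -0.023], [0.324, 0.009]] [0.362  0.0162] d 0.058
board [ 344  198   91   68 4515] z 0.0117 circle [ 0.5247 -0.3409  0.0117] centroid [ 0.5247 -0.3397  0.0117] rec
[... 191 characters left out ...]
14 0.0063] rect [[0.474, 0.422], [0.622, 0.39], [0.585, 0.246], [0.438, 0.28]] [0.5297 0.3347] d 0.1679
mug [331 148  40  35 441] z 0.0937 circle [ 0.7023 -0.2039  0.0937] centroid [ 0.7127 -0.2134  0.0937] rect [[0.662, -0.147], [0.778, -0.193], [0.744, -0.279], [0.628, -0.232]] [ 0.7033 -0.213 ] d 0.1349
clay [181 143  35  34 387] z 0.0798 circle [0.7275 0.2454 0.0798] centroid [0.7329 0.2498 0.0798] rect [[0.777, 0.297], [0.778, 0.195], [0.678, 0.193], [0.676, 0.293]] [0.7271 0.2445] d 0.1035
crate ((282.7964782714844, 223.27105712890625), (87.36093139648438, 69.5606460571289), 5.931527137756348) [[0.451, 0.129, 0.047], [0.661, 0.112, 0.047], [0.636, -0.152, 0.047], [0.427, -0.13, 0.047]]
```

View pics/crop.png

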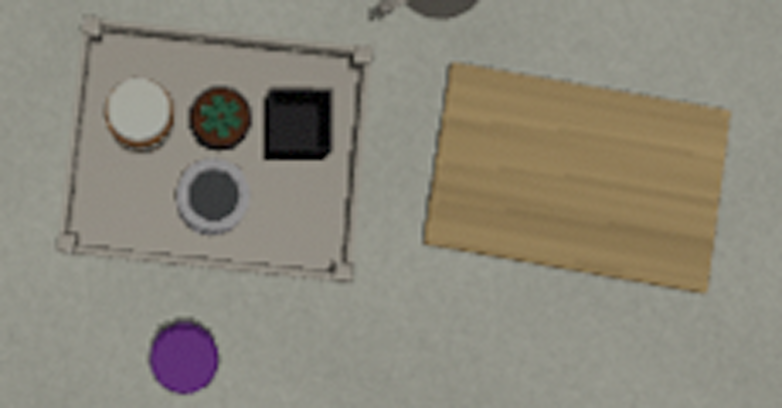

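The crop confirms the amber jar with white lid at (140,105), seedling (220,118), deep pot (298,124), tin (212,196), with the purple jar outside at (184,356). The sizes match: lid 53 mm, tin 62 mm, tops at z 0.096. Next I'll move above the pot for a close look.

Call:
step_arm:
  delta_pos:
    - [0.7, 0.95, 0]
    - [0.7, 0.95, 0]
    - [0.7, 0.95, 0]
    - [0.7, 0.95, 0]
    - [0.7, 0.95, 0]
    - [0.7, 0.95, 0]
    - [0.7, 0.95, 0]
    - [0.7, 0.95, 0]
    - [0.7, 0.95, 0]
    - [0.7, 0.95, 0]
    - [0.7, 0.95, 0]
  turn: [0.5, 0.5, 0.5, 0.5, 0.5, 0.5, 0.5, 0.5, 0.5, 0.5, 0.5]
  grip: 0

```text
time: 1.2
ee_pos: [0.3922, -0.3294, 0.2226]
eef_rot: [0.88, 0.474, 0.0, 0.0]
ft_force: [0.7, -0.8, -0.0]
width: 0.087
grip_force: 0.0
```

Call:
step_arm:
  delta_pos:
    - [0.7, 0.95, 0]
    - [0.7, 0.95, 0]
    - [0.7, 0.95, 0]
    - [0.7, 0.95, 0]
    - [0.7, 0.95, 0]
    - [0.7, 0.95, 0]
    - [0.7, 0.95, 0]
    - [0.7, 0.95, 0]
    - [0.7, 0.95, 0]
    - [0, 0, 0]
    - [0, 0, 0]
  turn: [0.5, 0.5, 0.5, 0.5, 0.5, 0.5, 0.5, 0.5, 0.5, 0, 0]

```text
time: 2.3
ee_pos: [0.5486, -0.1163, 0.2224]
eef_rot: [0.723, 0.691, 0.0, -0.0]
ft_force: [-0.7, -0.1, -0.2]
width: 0.0869
grip_force: 0.0
```

Run:
```python
from bench import *
import cv2,numpy as np
s=read_state();print({k:np.round(s[k],4) for k in("time","ee_pos","eef_rot","joint_positions","ft_force")})
c=camera("wrist");cv2.imwrite("pics/w1.png",c["image"][:,:,::-1]);np.savez("w1.npz",**c);print(c["mtx"],c["view"].round(3))
```

```text
{'time': np.float64(2.3), 'ee_pos': array([ 0.5486, -0.1163,  0.2224]), 'eef_rot': array([ 7.229e-01,  6.909e-01,  1.000e-04, -3.000e-04]), 'joint_positions': array([ 0.6306,  0.2425, -0.5868,  1.6095,  0.1369,  1.3314, -0.0206]), 'ft_force': array([-0.7004, -0.0943, -0.2454])}
[[325.1922621    0.         280.87948977]
 [  0.         325.1922621  210.16475942]
 [  0.           0.           1.        ]] [[ 0.999 -0.045 -0.001 -0.553]
 [ 0.043  0.952 -0.304  0.125]
 [ 0.015  0.303  0.953 -0.365]
 [ 0.     0.     0.     1.   ]]
```

View pics/w1.png

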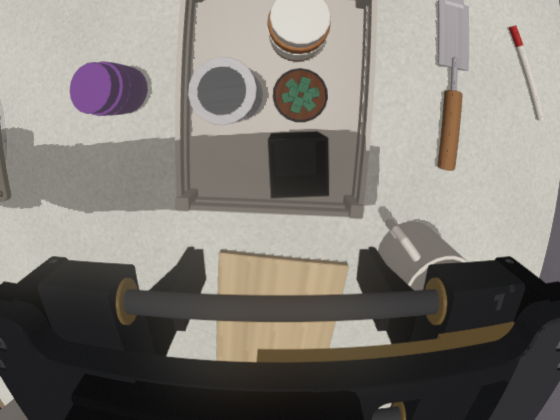

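The wrist view shows the crate in full: tin (222,92), jar lid (300,20), seedling (300,95), deep pot (299,166), purple jar outside on the left. I'll measure these through the fisheye model.

```bash
cat >> h.py <<'E'
def dirs(c,uv,fish=True):
    M=c["mtx"];p=(np.atleast_2d(uv).astype(float)-M[:2,2])/[M[0,0],M[1,1]]
    if fish:
        r=np.linalg.norm(p,axis=1,keepdims=True)+1e-12;p=p/r*np.tan(r)
    return np.c_[p[:,0],-p[:,1],-np.ones(len(p))]
def wray(c,uv,z):
    V=np.array(c["view"]);R=V[:3,:3];o=-R.T@V[:3,3];d=dirs(c,uv)@R
    return o+d*((z-o[2])/d[:,2])[:,None]
def wcloud(c):
    h,w=c["z_map"].shape;u,v=np.meshgrid(np.arange(w),np.arange(h));V=np.array(c["view"])
    D=dirs(c,np.c_[u.ravel(),v.ravel()])*c["z_map"].reshape(-1,1)
    return ((D-V[:3,3])@V[:3,:3]).reshape(h,w,3)
def topsurf(c,seed,zlo,zhi,win,zp,fish=True,nearest=False):
    P=wcloud(c) if fish else cloud(c);u,v=seed
    m=np.zeros(P.shape[:2],np.uint8);sl=np.s_[max(v-win,0):v+win,max(u-win,0):u+win]
    m[sl]=(P[sl][...,2]>zlo)&(P[sl][...,2]<zhi)
    n,l,st,ce=cv2.connectedComponentsWithStats(m);i=l[v,u] or 1+np.argmax(st[1:,4]);k=(l==i).astype(np.uint8)
    cn=max(cv2.findContours(k,0,cv2.CHAIN_APPROX_NONE)[0],key=cv2.contourArea)[:,0]
    q=(wray if fish else ray)(c,cn,zp)[:,:2].astype(np.float32)*1000
    ci=cv2.minEnclosingCircle(q);A=np.c_[2*q,np.ones(len(q))];x=np.linalg.lstsq(A,(q**2).sum(1),rcond=None)[0]
    return dict(z=np.median(P[k>0][:,2]).round(4),lsq=x[:2].round(1),r=np.sqrt(x[2]+x[0]**2+x[1]**2).round(1),enc=np.round([*ci[0],ci[1]],1),rect=cv2.minAreaRect(q),st=st[i])
E
python3 - <<'E'
from h import *
c=dict(np.load("w1.npz"))
for n,s,a,b,w,z in(("pot",(300,135),.085,.105,50,.096),("tin",(222,92),.085,.105,55,.096),("jar",(300,20),.085,.105,55,.096),("seed",(300,95),.047,.08,34,.056)):
    print(n,topsurf(c,s,a,b,w,z))
t=dict(np.load("top0.npz"));im=t["image"].astype(int)
print("saucer")
hsv=cv2.cvtColor(t["image"],cv2.COLOR_RGB2HSV);m=np.zeros(hsv.shape[:2],np.uint8)
sl=np.s_[200:258,145:205];m[sl]=(hsv[sl][...,1]>110)
cn=max(cv2.findContours(m,0,1)[0],key=cv2.contourArea);print(cv2.fitEllipse(cn))
q=ray(t,cn[:,0],.014)[:,:2];print(cv2.minEnclosingCircle(q.astype(np.float32)))
E
```

```text
pot {'z': np.float64(0.0962), 'lsq': array([565.6, -83.1]), 'r': np.float64(27.6), 'enc': array([565.8, -80.9,  34.1]), 'rect': ((565.4398193359375, -80.15177917480469), (44.2337646484375, 54.10948181152344), 89.23509979248047), 'st': array([268, 136,  61,  49, 636], dtype=int32)}
tin {'z': np.float64(0.0966), 'lsq': array([500.9, -13. ]), 'r': np.float64(30.5), 'enc': array([501. , -12.9,  31.4]), 'rect': ((501.131103515625, -13.032707214355469), (60.64638900756836, 62.23057556152344), 84.22449493408203), 'st': array([ 188,   57,   70,   68, 3674], dtype=int32)}
jar {'z': np.float64(0.0962), 'lsq': array([572.3,  47.7]), 'r': np.float64(24.8), 'enc': array([572.4,  50.1,  27.4]), 'rect': ((572.6229858398438, 45.12323760986328), (44.41403579711914, 52.82025146484375), 88.82846069335938), 'st': array([ 270,    0,   61,   47, 2346], dtype=int32)}
seed {'z': np.float64(0.0573), 'lsq': array([571.7, -19.1]), 'r': np.float64(27.1), 'enc': array([571.5, -19.1,  28.1]), 'rect': ((571.7755737304688, -18.96902847290039), (53.93096923828125, 53.8868522644043), 87.97220611572266), 'st': array([ 273,   68,   55,   54, 2349], dtype=int32)}
saucer
((173.5526885986328, 228.3751678466797), (37.63422393798828, 38.889251708984375), 67.50679016113281)
((0.526242196559906, 0.32454201579093933), 0.06046339496970177)
```

Run:
```python
from h import *
s=dict(np.load("scene0.npz"));t=dict(np.load("top0.npz"))
V=np.array(s["view"])
for n,p in(("tin",(.500,-.010,.096)),("jar",(.572,.05,.096)),("purple",(.362,.0155,.09))):
    q=V@[*p,1];u=int(s["mtx"][0,2]-s["mtx"][0,0]*q[0]/q[2]);v=int(s["mtx"][1,2]+s["mtx"][1,1]*q[1]/q[2])
    print(n,u,v,{k:topsurf(s,(u,v),.086,.108,24,.096,False)[k] for k in("z","lsq","r","enc")})
for n,p in(("tin",(283,237)),("jar",(261,212)),("purple",(274,285))):
    print(n,{k:topsurf(t,p,.085,.105,18,.096,False)[k] for k in("z","lsq","r","enc")})
c=dict(np.load("w1.npz"));print("purple",{k:topsurf(c,(95,90),.082,.105,40,.09)[k] for k in("z","lsq","r","enc")})
```

```text
tin 286 182 {'z': np.float64(0.0967), 'lsq': array([507.6,  -6.9]), 'r': np.float64(35.1), 'enc': array([508.7,  -5.3,  40.6])}
jar 290 204 {'z': np.float64(0.0964), 'lsq': array([579.3,  57.4]), 'r': np.float64(30.3), 'enc': array([580.3,  57.5,  34.5])}
purple 327 166 {'z': np.float64(0.0905), 'lsq': array([375.4,  18.3]), 'r': np.float64(27.1), 'enc': array([374.2,  20.4,  30.4])}
tin {'z': np.float64(0.0964), 'lsq': array([499.3,  -7.3]), 'r': np.float64(29.6), 'enc': array([499.2,  -7.5,  30.8])}
jar {'z': np.float64(0.0964), 'lsq': array([571.3,  57.2]), 'r': np.float64(25.6), 'enc': array([571.3,  57.2,  26.6])}
purple {'z': np.float64(0.0902), 'lsq': array([361.6,  15.8]), 'r': np.float64(25.2), 'enc': array([361.2,  15.9,  26.6])}
purple {'z': np.float64(0.0903), 'lsq': array([364.1,   9.3]), 'r': np.float64(27.3), 'enc': array([364.1,   9.2,  29. ])}
```

Scene and top agree on y; the wrist estimate is biased by about 6 mm along its viewing direction. I'll use the top values. Now I'll grasp the deep pot.

Call:
step_arm:
  delta_pos:
    - [0.32, 0.7, 0]
    - [0.32, 0.68, 0]
    - [0, 0, -0.8]
    - [0, 0, -0.8]
    - [0, 0, -0.8]
    - [0, 0, -0.8]
    - [0, 0, -0.8]
    - [0, 0, -0.8]
    - [0, 0, -0.8]
    - [0, 0, -0.8]
    - [0, 0, -0.8]
    - [0, 0, 0]
  turn: [0.25, 0, 0, 0, 0, 0, 0, 0, 0, 0, 0, 0]

```text
time: 3.55
ee_pos: [0.5625, -0.0831, 0.0402]
eef_rot: [0.713, 0.701, -0.001, -0.002]
ft_force: [-0.5, 0.8, -0.3]
width: 0.0869
grip_force: 0.0
```

Call:
step_arm:
  delta_pos:
    - [0, 0, 0]
    - [0, 0, 0]
    - [0, 0, 0]
    - [0, 0, 0]
    - [0, 0, 0]
    - [0, 0, 0]
    - [0, 0, 0]
    - [0, 0, 0]
  turn: [0, 0, 0, 0, 0, 0, 0, 0]
  grip: 1
  newtons: 20

```text
time: 4.35
ee_pos: [0.5647, -0.0833, 0.0431]
eef_rot: [0.713, 0.701, 0.0, 0.0]
ft_force: [-0.6, -1.0, 5.8]
width: 0.0538
grip_force: 19.9
```

Call:
step_arm:
  delta_pos:
    - [0, 0, 0.6]
    - [0, 0, 1]
    - [0, 0, 1]
    - [0, 0, 1]
    - [0, 0, 1]
    - [0, -0.5, 0.4]
    - [-0.15, -0.9, 0]
    - [-0.15, -0.9, 0]
    - [-0.15, -0.9, 0]
    - [-0.15, -0.9, 0]
    - [-0.15, -0.9, 0]
    - [-0.15, -0.9, 0]
  turn: [0, 0, 0, 0, 0, 0, 0, 0, 0, 0, 0, 0]

```text
time: 5.55
ee_pos: [0.5407, -0.2326, 0.167]
eef_rot: [0.714, 0.7, -0.0, -0.0]
ft_force: [-0.6, -0.4, -0.3]
width: 0.054
grip_force: 20.0
```

Call:
step_arm:
  delta_pos:
    - [-0.15, -0.9, 0]
    - [-0.15, -0.9, 0]
    - [-0.15, -0.9, 0]
    - [-0.15, -0.9, 0]
    - [-0.15, -0.9, 0]
    - [-0.15, -0.9, 0]
    - [-0.15, -0.9, 0]
    - [-0.15, -0.9, 0]
    - [-0.15, -0.34, 0]
    - [0, 0, 0]
    - [0, 0, 0]
  turn: [0, 0, 0, 0, 0, 0, 0, 0, 0, 0, 0]

```text
time: 6.65
ee_pos: [0.5082, -0.4182, 0.1673]
eef_rot: [0.713, 0.701, 0.0, -0.0]
ft_force: [-0.0, 1.1, -0.8]
width: 0.0538
grip_force: 20.0
```

Run:
```python
from bench import *
import cv2,numpy as np
c=camera("wrist");a=c["image"];np.savez("w2.npz",**c);t=camera("top");np.savez("t2.npz",**t)
cv2.imwrite("pics/w2.png",np.vstack([a[:,:,::-1],cv2.resize(t["image"][150:300,130:480,::-1],(560,240))])[:600])
s=read_state();print(s["ee_pos"],s["joint_positions"].round(2),s["time"])
```

```text
[ 0.50867008 -0.41771966  0.16766774] [ 0.93  0.47 -0.43  1.42  0.2   1.29  0.47] 6.75
```

View pics/w2.png

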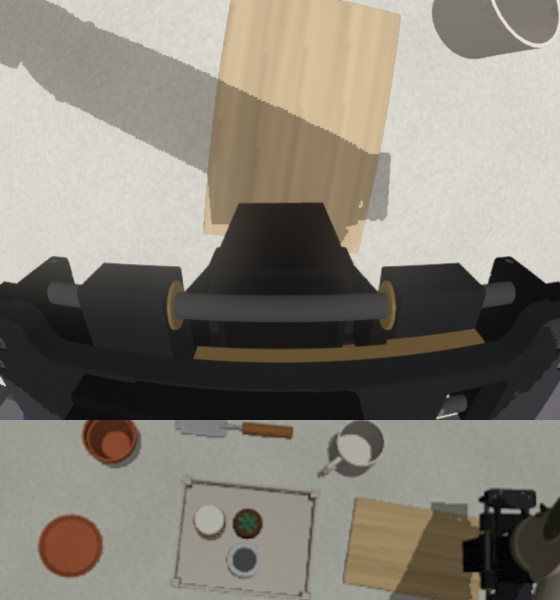

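Call:
step_arm:
  delta_pos:
    - [0, 0, -1]
    - [0, 0, -1]
    - [0, 0, -1]
    - [0, 0, -0.8]
    - [0, 0, -0.5]
    - [0, 0, -0.3]
    - [0, 0, -0.12]
    - [0, 0, 0]
    - [0, 0, 0]
  turn: [0, 0, 0, 0, 0, 0, 0, 0, 0]

```text
time: 7.65
ee_pos: [0.5086, -0.4195, 0.0506]
eef_rot: [0.713, 0.701, 0.0, 0.001]
ft_force: [0.5, 0.1, -2.3]
width: 0.0539
grip_force: 20.0
```

Call:
step_arm:
  delta_pos:
    - [0, 0, 0]
    - [0, 0, 0]
    - [0, 0, 0]
    - [0, 0, 0]
    - [0, 0, 0]
    - [0, 0, 0]
  turn: [0, 0, 0, 0, 0, 0]
  grip: 0

```text
time: 8.25
ee_pos: [0.5081, -0.4192, 0.0496]
eef_rot: [0.713, 0.701, 0.0, 0.0]
ft_force: [-0.7, -0.0, 0.4]
width: 0.0858
grip_force: 0.0
```

Call:
step_arm:
  delta_pos:
    - [0, 0, 0.8]
    - [0, 0, 1]
    - [0, 0, 1]
    - [0, 0, 1]
    - [0, 0, 1]
    - [0, 0.9, 1]
    - [0, 0.9, 1]
    - [0, 0.9, 0]
    - [0, 0.9, 0]
    - [0, 0.9, 0]
    - [0, 0.9, 0]
    - [0, 0.9, 0]
  turn: [0, 0, 0, 0, 0, -0.8, -0.8, -0.8, -0.8, -0.8, -0.8, -0.8]

```text
time: 9.45
ee_pos: [0.508, -0.2608, 0.2197]
eef_rot: [0.905, 0.425, 0.0, 0.0]
ft_force: [0.3, 1.1, 0.2]
width: 0.0874
grip_force: 0.0
```

Call:
step_arm:
  delta_pos:
    - [-0.05, 0.9, 0]
    - [-0.05, 0.9, 0]
    - [-0.05, 0.9, 0]
    - [-0.05, 0.9, 0]
    - [-0.05, 0.9, 0]
    - [-0.05, 0.9, 0]
    - [-0.05, 0.9, 0]
    - [0, 0.9, 0]
    - [0, 0.9, 0]
    - [0, 0.9, 0]
    - [0, 1, 0]
    - [0, 0, 0]
  turn: [-0.8, -0.8, -0.8, -0.8, -0.8, -0.8, -0.8, -0.8, -0.8, -0.8, -0.1, 0]

```text
time: 10.65
ee_pos: [0.4992, -0.0079, 0.2199]
eef_rot: [0.999, -0.043, 0.0, -0.0]
ft_force: [0.2, -0.2, 0.4]
width: 0.0869
grip_force: 0.0
```

Run:
```python
from bench import *
import cv2,numpy as np
from h import *
s=read_state();print({k:np.round(s[k],4) for k in("time","ee_pos","eef_rot","joint_positions")})
c=camera("wrist");a=c["image"];np.savez("w3.npz",**c)
cv2.imwrite("pics/w3.png",a[:,:,::-1])
P=wcloud(c)
for nm,q in(("tin",(.50,-.01)),("jar",(.572,.055)),("seed",(.571,-.015))):
    z=.056 if nm=="seed" else .096
    d=np.linalg.norm(P-[*q,z],axis=2);v,u=np.unravel_index(d.argmin(),d.shape)
    print(nm,(u,v),{k:x for k,x in topsurf(c,(u,v),*((.047,.08) if nm=="seed" else(.085,.105)),60 if nm!="seed" else 40,z).items() if k!="rect"})
```

```text
{'time': np.float64(10.65), 'ee_pos': array([ 0.4992, -0.0079,  0.2199]), 'eef_rot': array([ 9.991e-01, -4.320e-02,  3.000e-04, -4.000e-04]), 'joint_positions': array([ 0.4464,  0.0918, -0.5474,  1.7654,  0.0488,  1.2973, -1.7694])}
tin (np.int64(282), np.int64(201)) {'z': np.float64(0.0968), 'lsq': array([501.2, -12.4]), 'r': np.float64(30.9), 'enc': array([501.3, -13. ,  31.8]), 'st': array([ 251,  166,   67,   67, 3497], dtype=int32)}
jar (np.int64(202), np.int64(130)) {'z': np.float64(0.0962), 'lsq': array([572.7,  51. ]), 'r': np.float64(26.5), 'enc': array([572.8,  51. ,  27.3]), 'st': array([ 177,  100,   60,   59, 2724], dtype=int32)}
seed (np.int64(282), np.int64(122)) {'z': np.float64(0.0573), 'lsq': array([571.7, -19. ]), 'r': np.float64(27.1), 'enc': array([571.5, -19.3,  28.1]), 'st': array([ 257,   93,   56,   55, 2377], dtype=int32)}
```

View pics/w3.png

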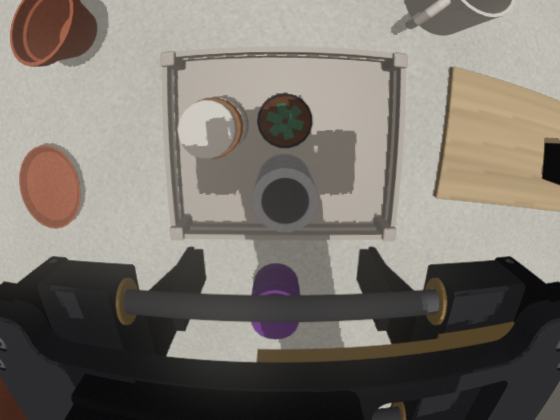

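The wrist values hold in this second orientation (tin y about −12 mm, jar y 51, seedling y −19), so the top view is the one that is biased by about 5 mm. I'll descend on the tin at y −11.5 mm and compare pictures before and after closing, so any shift gets measured.

Call:
step_arm:
  delta_pos:
    - [0.05, -0.14, 0]
    - [0, 0, -0.8]
    - [0, 0, -0.8]
    - [0, 0, -0.8]
    - [0, 0, -0.8]
    - [0, 0, -0.8]
    - [0, 0, -0.8]
    - [0, 0, -0.8]
    - [0, 0, -0.8]
    - [0, 0, -0.72]
    - [0, 0, 0]
    - [0, 0, 0]
  turn: [0, 0, 0, 0, 0, 0, 0, 0, 0, 0, 0, 0]

```text
time: 11.9
ee_pos: [0.5006, -0.0161, 0.0418]
eef_rot: [0.999, -0.046, -0.0, 0.0]
ft_force: [1.2, -0.2, 1.0]
width: 0.0871
grip_force: 0.0
```

```bash
cat > snap.py <<'E'
import sys
from bench import *
import cv2,numpy as np
from h import *
n=sys.argv[1];c=camera("wrist");np.savez(n+".npz",**c);cv2.imwrite(f"pics/{n}.png",c["image"][:,:,::-1])
s=read_state();print({k:np.round(s[k],4) for k in("time","ee_pos","eef_rot","width")})
P=wcloud(c);z=P[...,2]
m=((z>.085)&(z<.115)&(c["z_map"]>.02)).astype(np.uint8)
k,l,st,ce=cv2.connectedComponentsWithStats(m)
for i in range(1,k):
    if st[i,4]>800: print(st[i],ce[i].round(1),np.median(P[l==i],0).round(4))
E
python3 snap.py w4
```

```text
{'time': np.float64(11.95), 'ee_pos': array([ 0.5011, -0.0159,  0.0424]), 'eef_rot': array([ 9.989e-01, -4.610e-02,  4.000e-04,  1.000e-04]), 'width': np.float64(0.0867)}
[   36   100   120   135 12461] [ 94.8 165.6] [0.5738 0.0466 0.0962]
[ 202  246  137   49 4866] [269.5 274. ] [ 0.524  -0.0154  0.0962]
[146 316  42  40 956] [164.8 331.6] [0.5024 0.0305 0.1043]
[ 197  320  146   42 4303] [265.5 336.8] [ 0.4945 -0.0083  0.0968]
```

Call:
step_arm:
  delta_pos:
    - [0, 0, 0]
    - [0, 0, 0]
    - [0, 0, 0]
    - [0, 0, 0]
    - [0, 0, 0]
    - [0, 0, 0]
    - [0, 0, 0]
  turn: [0, 0, 0, 0, 0, 0, 0]
  grip: 1
  newtons: 25

```text
time: 12.65
ee_pos: [0.5009, -0.0149, 0.042]
eef_rot: [0.999, -0.045, 0.0, -0.0]
ft_force: [-1.3, 3.1, 5.5]
width: 0.0614
grip_force: 25.0
```

```bash
python3 snap.py w5
python3 - <<'E'
import cv2,numpy as np
a=cv2.imread("pics/w4.png");b=cv2.imread("pics/w5.png");cv2.imwrite("pics/w45.png",np.hstack([a[:,100:460],b[:,100:460]]))
E
```

```text
{'time': np.float64(12.7), 'ee_pos': array([ 0.5009, -0.0149,  0.042 ]), 'eef_rot': array([ 9.99e-01, -4.54e-02,  4.00e-04, -1.00e-04]), 'width': np.float64(0.0615)}
[   39   100   120   134 12572] [ 97.7 165.3] [0.5738 0.0468 0.0962]
[ 214  247  136   48 4859] [281.  274.1] [ 0.5236 -0.0185  0.0962]
[ 179  318  205   41 5100] [278.4 333.9] [ 0.4963 -0.0147  0.0969]
```

View pics/w45.png

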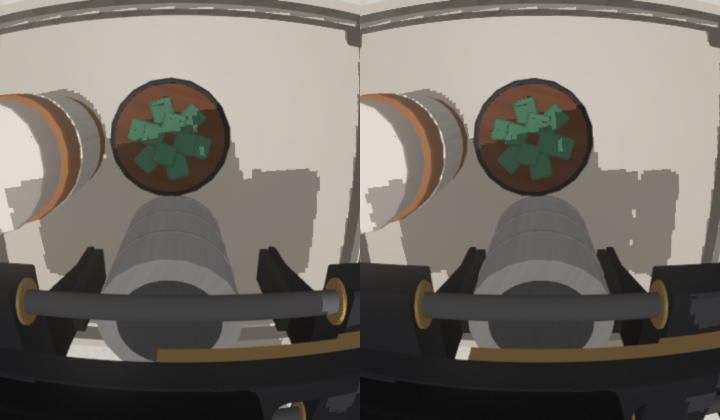

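Before closing, the tin sat about 5 mm left of the finger centre line (column 269.5, against 281 after). The tin therefore started near y = −0.0107, and I'll correct for that when I return it. Nothing else moved. I'll carry it to mid-board, turning on the way.

Call:
step_arm:
  delta_pos:
    - [0, 0, 0.6]
    - [0, 0, 1]
    - [0, 0, 1]
    - [0, 0, 1]
    - [0, 0, 1]
    - [0, 0, 0.4]
    - [0.06, -0.8, 0]
    - [0.06, -0.8, 0]
    - [0.06, -0.8, 0]
    - [0.06, -0.8, 0]
    - [0.06, -0.8, 0]
    - [0.06, -0.8, 0]
  turn: [0, 0, 0, 0, 0, 0, 0.8, 0.8, 0.8, 0.8, 0.8, 0.8]

```text
time: 13.9
ee_pos: [0.5089, -0.1362, 0.1661]
eef_rot: [0.97, 0.242, -0.001, -0.0]
ft_force: [-0.1, -0.0, -2.0]
width: 0.0616
grip_force: 25.0
```

Call:
step_arm:
  delta_pos:
    - [0.06, -0.8, 0]
    - [0.06, -0.8, 0]
    - [0.06, -0.8, 0]
    - [0.06, -0.8, 0]
    - [0.06, -0.8, 0]
    - [0.06, -0.8, 0]
    - [0.06, -0.8, 0]
    - [0.06, -0.8, 0]
    - [0.06, -0.8, 0]
    - [0.06, -0.8, 0]
    - [0, 0, 0]
    - [0, 0, 0]
  turn: [0.8, 0.8, 0.8, 0.8, 0.8, 0.8, 0.8, 0.8, 0.8, 0.8, 0, 0]

```text
time: 15.1
ee_pos: [0.524, -0.3351, 0.1658]
eef_rot: [0.751, 0.66, 0.0, -0.001]
ft_force: [-0.2, 1.3, -1.9]
width: 0.0618
grip_force: 25.0
```

Call:
step_arm:
  delta_pos:
    - [0, 0, -1]
    - [0, 0, -1]
    - [0, 0, -1]
    - [0, 0, -0.8]
    - [0, 0, -0.5]
    - [0, 0, -0.3]
    - [0, 0, -0.12]
    - [0, 0, 0]
    - [0, 0, 0]
  turn: [0, 0, 0, 0, 0, 0, 0, 0, 0]

```text
time: 16.0
ee_pos: [0.5251, -0.3354, 0.0495]
eef_rot: [0.75, 0.661, 0.0, 0.001]
ft_force: [-0.2, -0.1, -1.2]
width: 0.0616
grip_force: 25.0
```

Call:
step_arm:
  delta_pos:
    - [0, 0, 0]
    - [0, 0, 0]
    - [0, 0, 0]
    - [0, 0, 0]
    - [0, 0, 0]
    - [0, 0, 0]
  turn: [0, 0, 0, 0, 0, 0]
  grip: 0

```text
time: 16.6
ee_pos: [0.5246, -0.3352, 0.0486]
eef_rot: [0.75, 0.661, 0.0, 0.0]
ft_force: [1.0, 0.0, 0.7]
width: 0.0864
grip_force: 0.0
```

Call:
step_arm:
  delta_pos:
    - [0, 0, 0.8]
    - [0, 0, 1]
    - [0, 0, 1]
    - [0, 0, 1]
    - [0, 0, 1]
    - [0, 0, 0.8]
    - [0.12, 0.9, 0.4]
    - [0.12, 0.9, 0]
    - [0.12, 0.9, 0]
    - [0.12, 0.9, 0]
    - [0.12, 0.9, 0]
    - [0.12, 0.9, 0]
  turn: [0, 0, 0, 0, 0, 0, 0, 0, 0, 0, 0, 0]

```text
time: 17.8
ee_pos: [0.5426, -0.1993, 0.1986]
eef_rot: [0.75, 0.661, 0.0, 0.0]
ft_force: [-0.4, 0.2, -0.4]
width: 0.0871
grip_force: 0.0
```

Call:
step_arm:
  delta_pos:
    - [0.12, 0.9, 0]
    - [0.12, 0.9, 0]
    - [0.12, 0.9, 0]
    - [0.12, 0.9, 0]
    - [0.12, 0.9, 0]
    - [0.12, 0.9, 0]
    - [0.12, 0.9, 0]
    - [0.12, 0.9, 0]
    - [0.12, 0.9, 0]
    - [0.06, 0.9, 0]
    - [0, 0.2, 0]
    - [0, 0, 0]
  turn: [0, 0, 0, 0, 0, 0, 0, 0, 0, 0, 0, 0]

```text
time: 19.0
ee_pos: [0.571, 0.0303, 0.1986]
eef_rot: [0.75, 0.662, 0.0, 0.0]
ft_force: [-0.2, 0.5, -0.8]
width: 0.0871
grip_force: 0.0
```

Call:
step_arm:
  delta_pos:
    - [0, 0, -0.8]
    - [0, 0, -0.8]
    - [0, 0, -0.8]
    - [0, 0, -0.8]
    - [0, 0, 0]
    - [0, 0, 0]
  turn: [0, 0, 0, 0, 0, 0]

```text
time: 19.6
ee_pos: [0.5711, 0.0286, 0.1189]
eef_rot: [0.751, 0.661, -0.0, 0.0]
ft_force: [0.4, 0.2, 0.5]
width: 0.0871
grip_force: 0.0
```

```bash
python3 snap.py w6
```

```text
{'time': np.float64(19.65), 'ee_pos': array([0.5716, 0.029 , 0.1196]), 'eef_rot': array([7.506e-01, 6.608e-01, 4.000e-04, 4.000e-04]), 'width': np.float64(0.0871)}
[ 235  162   88   88 5923] [278.8 206.2] [0.5732 0.0544 0.0964]
```

View pics/w6.png

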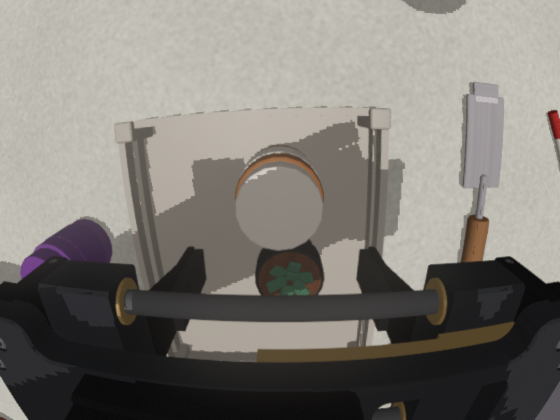

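The wrist view shows the white lid at (279,206), with the TCP about 24 mm short of it. I'll shift, descend, and again compare before and after closing.

Call:
step_arm:
  delta_pos:
    - [0.05, 0.5, 0]
    - [0, 0.45, 0]
    - [0, 0, 0]
    - [0, 0, -0.8]
    - [0, 0, -0.8]
    - [0, 0, -0.8]
    - [0, 0, -0.5]
    - [0, 0, -0.35]
    - [0, 0, 0]
    - [0, 0, 0]
  turn: [0, 0, 0, 0, 0, 0, 0, 0, 0, 0]

```text
time: 20.65
ee_pos: [0.5727, 0.0537, 0.038]
eef_rot: [0.75, 0.661, 0.0, 0.0]
ft_force: [-0.5, -0.8, -0.1]
width: 0.087
grip_force: 0.0
```

```bash
python3 snap.py w7
```

```text
{'time': np.float64(20.7), 'ee_pos': array([0.5729, 0.0537, 0.0382]), 'eef_rot': array([7.502e-01, 6.612e-01, 5.000e-04, 4.000e-04]), 'width': np.float64(0.087)}
[ 224  258  116   37 2999] [281.6 279.6] [0.5758 0.0749 0.0955]
[ 141  315   46   41 1129] [161.8 332.2] [0.5249 0.058  0.1032]
[376 315  45  29 912] [399.3 328.2] [0.6205 0.0476 0.101 ]
[ 217  321  131   41 3713] [278.3 336.2] [0.5701 0.0493 0.0965]
```

Call:
step_arm:
  delta_pos:
    - [0, 0, 0]
    - [0, 0, 0]
    - [0, 0, 0]
    - [0, 0, 0]
    - [0, 0, 0]
    - [0, 0, 0]
    - [0, 0, 0]
  turn: [0, 0, 0, 0, 0, 0, 0]
  grip: 1
  newtons: 30

```text
time: 21.4
ee_pos: [0.5725, 0.0535, 0.0375]
eef_rot: [0.75, 0.661, 0.0, 0.0]
ft_force: [0.6, 0.1, 1.5]
width: 0.0596
grip_force: 30.0
```

```bash
python3 snap.py w8
```

```text
{'time': np.float64(21.45), 'ee_pos': array([0.5725, 0.0535, 0.0375]), 'eef_rot': array([7.502e-01, 6.612e-01, 1.000e-04, 1.000e-04]), 'width': np.float64(0.0599)}
[ 222  258  117   37 3001] [280.6 279.6] [0.5753 0.075  0.0955]
[ 178  318  207   41 5101] [277.5 334. ] [0.5706 0.051  0.0966]
```

Call:
step_arm:
  delta_pos:
    - [0, 0, 0.6]
    - [0, 0, 1]
    - [0, 0, 1]
    - [0, 0, 1]
    - [0, 0, 1]
    - [0, 0, 0.4]
    - [-0.1, -0.88, 0]
    - [-0.1, -0.88, 0]
    - [-0.1, -0.88, 0]
    - [-0.1, -0.88, 0]
    - [-0.1, -0.88, 0]
    - [-0.1, -0.88, 0]
  turn: [0, 0, 0, 0, 0, 0, 0, 0, 0, 0, 0, 0]

```text
time: 22.65
ee_pos: [0.5565, -0.0792, 0.1618]
eef_rot: [0.75, 0.661, -0.0, -0.001]
ft_force: [-0.1, 0.9, -3.8]
width: 0.0595
grip_force: 30.0
```

Call:
step_arm:
  delta_pos:
    - [-0.1, -0.88, 0]
    - [-0.1, -0.88, 0]
    - [-0.1, -0.88, 0]
    - [-0.1, -0.88, 0]
    - [-0.1, -0.88, 0]
    - [-0.1, -0.88, 0]
    - [-0.1, -0.88, 0]
    - [-0.1, -0.88, 0]
    - [0, 0, 0]
    - [0, 0, 0]
    - [0, 0, 0]
  turn: [0, 0, 0, 0, 0, 0, 0, 0, 0, 0, 0]

```text
time: 23.75
ee_pos: [0.5373, -0.2532, 0.162]
eef_rot: [0.75, 0.662, 0.0, -0.0]
ft_force: [0.5, 0.3, -3.7]
width: 0.0595
grip_force: 30.0
```

Call:
step_arm:
  delta_pos:
    - [0, 0, -1]
    - [0, 0, -1]
    - [0, 0, -1]
    - [0, 0, -0.8]
    - [0, 0, -0.5]
    - [0, 0, -0.3]
    - [0, 0, -0.12]
    - [0, 0, 0]
    - [0, 0, 0]
  turn: [0, 0, 0, 0, 0, 0, 0, 0, 0]

```text
time: 24.65
ee_pos: [0.5379, -0.2547, 0.0452]
eef_rot: [0.75, 0.661, 0.0, 0.001]
ft_force: [-0.4, 0.4, -3.5]
width: 0.0597
grip_force: 30.0
```

Call:
step_arm:
  delta_pos:
    - [0, 0, 0]
    - [0, 0, 0]
    - [0, 0, 0]
    - [0, 0, 0]
    - [0, 0, 0]
    - [0, 0, 0]
  turn: [0, 0, 0, 0, 0, 0]
  grip: 0

```text
time: 25.25
ee_pos: [0.5373, -0.2545, 0.0444]
eef_rot: [0.75, 0.661, 0.0, 0.0]
ft_force: [0.0, -0.4, 0.3]
width: 0.0868
grip_force: 0.0
```

Call:
step_arm:
  delta_pos:
    - [0, 0, 0.8]
    - [0, 0, 1]
    - [0, 0, 1]
    - [0, 0, 1]
    - [0, 0, 1]
    - [0, 0, 0.8]
    - [0.13, 0.9, 0.4]
    - [0.13, 0.9, 0]
    - [0.13, 0.9, 0]
    - [0.13, 0.9, 0]
    - [0.13, 0.9, 0]
    - [0.13, 0.9, 0]
  turn: [0, 0, 0, 0, 0, 0, 0, 0, 0, 0, 0, 0]

```text
time: 26.45
ee_pos: [0.5568, -0.1186, 0.1944]
eef_rot: [0.75, 0.661, 0.0, 0.0]
ft_force: [0.6, -1.0, -0.5]
width: 0.0871
grip_force: 0.0
```

Call:
step_arm:
  delta_pos:
    - [0.13, 0.9, 0]
    - [0.13, 0.9, 0]
    - [0.13, 0.9, 0]
    - [0.1, 0.3, -0.8]
    - [0, 0, -0.8]
    - [0, 0, -0.8]
    - [0, 0, -0.8]
    - [0, 0, 0]
    - [0, 0, 0]
  turn: [0, 0, 0, 0, 0, 0, 0, 0, 0]

```text
time: 27.35
ee_pos: [0.5691, -0.0444, 0.1147]
eef_rot: [0.75, 0.661, 0.0, -0.0]
ft_force: [0.5, 0.3, 0.6]
width: 0.0875
grip_force: 0.0
```

```bash
python3 snap.py w9
python3 - <<'E'
from h import *
c=dict(np.load("w9.npz"));P=wcloud(c);d=np.linalg.norm(P-[.571,-.0175,.056],axis=2);v,u=np.unravel_index(d.argmin(),d.shape)
print(u,v,topsurf(c,(u,v),.047,.085,70,.056))
t=dict(np.load("w3.npz"));P=wcloud(t);im=cv2.cvtColor(t["image"],cv2.COLOR_RGB2HSV)
m=np.zeros(im.shape[:2],np.uint8);sl=np.s_[130:240,0:100];m[sl]=im[sl][...,1]>90
cn=max(cv2.findContours(m,0,1)[0],key=cv2.contourArea);q=(wray(t,cn[:,0],.014)[:,:2]*1000).astype(np.float32)
print("saucer w3",cv2.minEnclosingCircle(q),cv2.minAreaRect(q))
E
```

```text
{'time': np.float64(27.4), 'ee_pos': array([ 0.5696, -0.0444,  0.1154]), 'eef_rot': array([7.502e-01, 6.612e-01, 4.000e-04, 4.000e-04]), 'width': np.float64(0.0872)}
[   0  170   40   66 2067] [ 17.3 202.9] [0.3692 0.0093 0.0904]
278 191 {'z': np.float64(0.0573), 'lsq': array([571.8, -18.4]), 'r': np.float64(27.5), 'enc': array([571.7, -18.2,  28.3]), 'rect': ((571.9791870117188, -18.237356185913086), (56.00828552246094, 54.51408386230469), 82.76429748535156), 'st': array([ 242,  151,   78,   78, 4735], dtype=int32)}
saucer w3 ((527.7705078125, 319.3559265136719), 60.81864547729492) ((527.9297485351562, 319.39434814453125), (119.98094177246094, 120.01902770996094), 29.498313903808594)
```

View pics/w9.png

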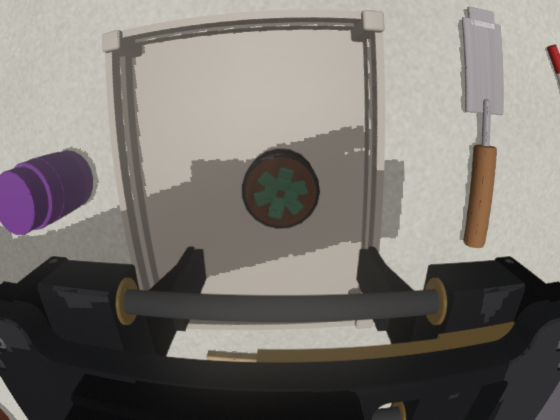

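The seedling is alone in the crate at (280,189), centred laterally on the gripper. I'll grasp it by the collar.

Call:
step_arm:
  delta_pos:
    - [0.07, 0.55, 0]
    - [0.06, 0.51, 0]
    - [0, 0, 0]
    - [0, 0, -0.8]
    - [0, 0, -0.8]
    - [0, 0, -0.8]
    - [0, 0, -0.6]
    - [0, 0, -0.5]
    - [0, 0, 0]
    - [0, 0, 0]
  turn: [0, 0, 0, 0, 0, 0, 0, 0, 0, 0]

```text
time: 28.4
ee_pos: [0.5726, -0.0178, 0.0272]
eef_rot: [0.75, 0.661, 0.0, 0.0]
ft_force: [-0.1, 0.0, 0.1]
width: 0.087
grip_force: 0.0
```

Call:
step_arm:
  delta_pos:
    - [0, 0, 0]
    - [0, 0, 0]
    - [0, 0, 0]
    - [0, 0, 0]
    - [0, 0, 0]
    - [0, 0, 0]
    - [0, 0, 0]
  turn: [0, 0, 0, 0, 0, 0, 0]
  grip: 1
  newtons: 20

```text
time: 29.1
ee_pos: [0.5724, -0.018, 0.027]
eef_rot: [0.75, 0.661, 0.0, 0.0]
ft_force: [0.4, 0.0, 2.1]
width: 0.0557
grip_force: 20.0
```

Call:
step_arm:
  delta_pos:
    - [0, 0, 0.6]
    - [0, 0, 1]
    - [0, 0, 1]
    - [0, 0, 1]
    - [0, 0, 1]
    - [0, 0, 0.4]
    - [0, 0, 0]
  turn: [0, 0, 0, 0, 0, 0, 0]

```text
time: 29.8
ee_pos: [0.573, -0.0179, 0.1534]
eef_rot: [0.75, 0.661, 0.001, 0.001]
ft_force: [-0.2, 0.6, -2.5]
width: 0.0556
grip_force: 20.0
```

Call:
step_arm:
  delta_pos:
    - [-0.16, 0.9, 0]
    - [-0.16, 0.9, 0]
    - [-0.16, 0.9, 0]
    - [-0.16, 0.9, 0]
    - [-0.16, 0.9, 0]
    - [-0.16, 0.9, 0]
    - [-0.16, 0.9, 0]
    - [-0.16, 0.9, 0]
    - [-0.16, 0.9, 0]
    - [-0.16, 0.9, 0]
    - [-0.16, 0.9, 0]
  turn: [0, 0, 0, 0, 0, 0, 0, 0, 0, 0, 0]

```text
time: 30.9
ee_pos: [0.5273, 0.23, 0.1502]
eef_rot: [0.75, 0.661, -0.001, -0.0]
ft_force: [1.0, 0.4, -2.6]
width: 0.0554
grip_force: 20.0
```

Call:
step_arm:
  delta_pos:
    - [-0.12, 0.9, 0]
    - [0, 0.9, 0]
    - [0, 0, 0]
    - [0, 0, 0]
    - [0, 0, 0]
  turn: [0, 0, 0, 0, 0]

```text
time: 31.4
ee_pos: [0.5253, 0.2732, 0.151]
eef_rot: [0.751, 0.661, -0.001, 0.0]
ft_force: [-0.1, -0.0, -0.6]
width: 0.0555
grip_force: 20.0
```

```bash
python3 snap.py w10
python3 - <<'E'
from h import *
t=dict(np.load("w10.npz"));P=wcloud(t);im=cv2.cvtColor(t["image"],cv2.COLOR_RGB2HSV)
d=np.linalg.norm(P-[.527,.35,.005],axis=2);v,u=np.unravel_index(d.argmin(),d.shape);print(u,v,im[v,u])
m=((im[...,1]>90)&(np.linalg.norm(P[...,:2]-[.527,.321],axis=2)<.075)&(P[...,2]<.03)).astype(np.uint8)
cn=max(cv2.findContours(m,0,1)[0],key=cv2.contourArea)[:,0];q=wray(t,cn,.014)[:,:2]*1000
q=q[np.linalg.norm(q-[527,321],axis=1)>52];x=np.linalg.lstsq(np.c_[2*q,np.ones(len(q))],(q**2).sum(1),rcond=None)[0]
print("saucer",len(q),x[:2],np.sqrt(x[2]+x[0]**2+x[1]**2),q.min(0),q.max(0), cv2.boundingRect(cn))
E
```

```text
{'time': np.float64(31.45), 'ee_pos': array([0.5255, 0.2731, 0.1512]), 'eef_rot': array([ 7.507e-01,  6.606e-01, -6.000e-04,  2.000e-04]), 'width': np.float64(0.0556)}
272 116 [  9 133 177]
saucer 365 [527.75688435 320.51349389] 60.2570114589336 [467.11026002 259.85922594] [588.17169255 381.41516915] (213, 82, 130, 129)
```

View pics/w10.png

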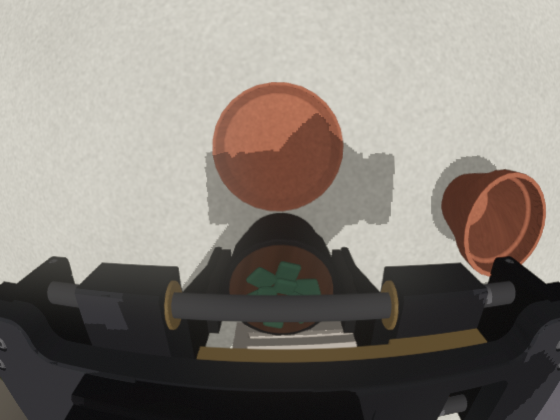

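The saucer is at (278,147) px, i.e. (0.5275, 0.3205), and the seedling is held upright. I'll set it down.

Call:
step_arm:
  delta_pos:
    - [0.08, 0.9, 0]
    - [0, 0.94, 0]
    - [0, 0, 0]
    - [0, 0, -1]
    - [0, 0, -1]
    - [0, 0, -1]
    - [0, 0, -0.9]
    - [0, 0, -0.5]
    - [0, 0, -0.4]
    - [0, 0, -0.2]
    - [0, 0, 0]
    - [0, 0, 0]
  turn: [0, 0, 0, 0, 0, 0, 0, 0, 0, 0, 0, 0]

```text
time: 32.65
ee_pos: [0.5277, 0.3208, 0.0277]
eef_rot: [0.75, 0.661, 0.001, 0.0]
ft_force: [0.5, -0.0, -1.3]
width: 0.0555
grip_force: 20.0
```

Call:
step_arm:
  delta_pos:
    - [0, 0, 0]
    - [0, 0, 0]
    - [0, 0, 0]
    - [0, 0, 0]
    - [0, 0, 0]
    - [0, 0, 0]
    - [0, 0, 0.6]
    - [0, 0, 1]
    - [0, 0, 1]
    - [0, -0.5, 1]
    - [0, -1, 1]
    - [0, -1, 1]
  turn: [0, 0, 0, 0, 0, 0, 0, 0, 0, 0, 0, 0]
  grip: 0

```text
time: 33.85
ee_pos: [0.527, 0.2579, 0.1689]
eef_rot: [0.75, 0.662, 0.0, 0.0]
ft_force: [0.6, -0.7, 0.2]
width: 0.0872
grip_force: 0.0
```

Call:
step_arm:
  delta_pos:
    - [0, 0, 0]
    - [0, 0, 0]
  turn: [0, 0]

```text
time: 34.05
ee_pos: [0.5277, 0.2579, 0.1681]
eef_rot: [0.751, 0.661, 0.001, 0.001]
ft_force: [-0.0, 0.5, -0.2]
width: 0.0872
grip_force: 0.0
```

```bash
python3 snap.py w11
python3 - <<'E'
from h import *
t=dict(np.load("w11.npz"));P=wcloud(t);im=cv2.cvtColor(t["image"],cv2.COLOR_RGB2HSV)
m=((im[...,1]>90)&(np.linalg.norm(P[...,:2]-[.527,.321],axis=2)<.075)&(P[...,2]<.03)).astype(np.uint8)
cn=max(cv2.findContours(m,0,1)[0],key=cv2.contourArea)[:,0];q=wray(t,cn,.014)[:,:2]*1000
r=np.linalg.norm(q-[527,321],axis=1);q=q[(r>52)]
x=np.linalg.lstsq(np.c_[2*q,np.ones(len(q))],(q**2).sum(1),rcond=None)[0]
print("saucer",len(q),x[:2],np.sqrt(x[2]+x[0]**2+x[1]**2))
d=np.linalg.norm(P-[.527,.32,.055],axis=2);v,u=np.unravel_index(d.argmin(),d.shape)
print(u,v,topsurf(t,(u,v),.046,.085,70,.055))
E
```

```text
{'time': np.float64(34.1), 'ee_pos': array([0.5271, 0.2584, 0.1672]), 'eef_rot': array([7.501e-01, 6.613e-01, 3.000e-04, 1.000e-04]), 'width': np.float64(0.0871)}
saucer 348 [527.59146372 320.61024444] 60.24426070455844
270 135 {'z': np.float64(0.0563), 'lsq': array([527.5, 319.9]), 'r': np.float64(27.2), 'enc': array([527.5, 319.8,  27.9]), 'rect': ((527.4676513671875, 319.9674987792969), (54.20148849487305, 54.725181579589844), 37.67232894897461), 'st': array([ 239,  103,   66,   64, 3285], dtype=int32)}
```

View pics/w11.png

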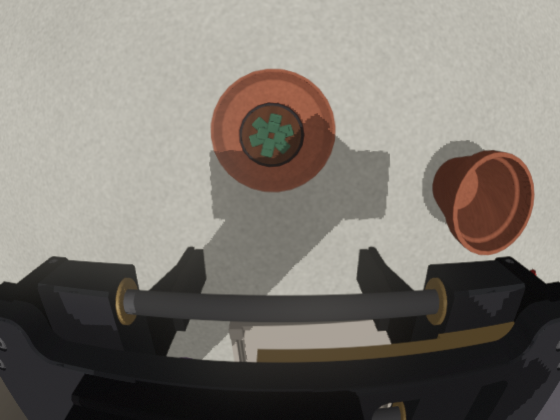

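The seedling sits upright in the saucer, within 1 mm of centre, at (271,135) px. Next I'll fetch the jar.

Call:
step_arm:
  delta_pos:
    - [0.02, -0.9, 0]
    - [0.02, -0.9, 0]
    - [0.02, -0.9, 0]
    - [0.02, -0.9, 0]
    - [0.02, -0.9, 0]
    - [0.02, -0.9, 0]
    - [0.02, -0.9, 0]
    - [0.02, -0.9, 0]
    - [0.02, -0.9, 0]
    - [0.02, -0.9, 0]
    - [0.02, -0.9, 0]
    - [0.02, -0.9, 0]
  turn: [0, 0, 0, 0, 0, 0, 0, 0, 0, 0, 0, 0]

```text
time: 35.3
ee_pos: [0.5329, -0.0115, 0.166]
eef_rot: [0.75, 0.662, -0.0, -0.001]
ft_force: [-0.2, 0.3, 0.5]
width: 0.087
grip_force: 0.0
```

Call:
step_arm:
  delta_pos:
    - [0.02, -0.9, 0]
    - [0.02, -0.9, 0]
    - [0.02, -0.9, 0]
    - [0.02, -0.9, 0]
    - [0.02, -0.9, 0]
    - [0.02, -0.9, 0]
    - [0.02, -0.9, 0]
    - [0.02, -0.9, 0]
    - [0, -0.9, 0]
    - [0, -0.9, 0]
    - [0, -0.7, 0]
    - [0, 0, 0]
  turn: [0, 0, 0, 0, 0, 0, 0, 0, 0, 0, 0, 0]

```text
time: 36.5
ee_pos: [0.5368, -0.2564, 0.1659]
eef_rot: [0.751, 0.66, -0.0, -0.001]
ft_force: [-0.0, -0.5, 0.1]
width: 0.0871
grip_force: 0.0
```

Call:
step_arm:
  delta_pos:
    - [0, 0, 0]
    - [0, 0, 0]
  turn: [0, 0]

```text
time: 36.7
ee_pos: [0.5377, -0.2527, 0.1667]
eef_rot: [0.75, 0.662, 0.0, -0.0]
ft_force: [0.7, 0.0, -0.2]
width: 0.0869
grip_force: 0.0
```

```bash
python3 snap.py w12
```

```text
{'time': np.float64(36.75), 'ee_pos': array([ 0.5377, -0.2529,  0.1669]), 'eef_rot': array([ 7.495e-01,  6.620e-01,  2.000e-04, -1.000e-04]), 'width': np.float64(0.0868)}
[ 434   89  103  128 4830] [486.1 155.8] [ 0.7109 -0.2172  0.1009]
[ 247  187   70   72 3929] [281.2 222.8] [ 0.5379 -0.2526  0.1024]
[247 276  64  19 833] [278.2 287.1] [ 0.5284 -0.31    0.0977]
[ 244  322   70   23 1141] [278.1 330.8] [ 0.5226 -0.3516  0.1029]
```

Call:
step_arm:
  delta_pos:
    - [0, -0.06, 0]
    - [0, 0, -0.8]
    - [0, 0, -0.8]
    - [0, 0, -0.8]
    - [0, 0, -0.8]
    - [0, 0, -0.8]
    - [0, 0, -0.6]
    - [0, 0, -0.3]
    - [0, 0, 0]
    - [0, 0, 0]
  turn: [0, 0, 0, 0, 0, 0, 0, 0, 0, 0]

```text
time: 37.75
ee_pos: [0.5378, -0.256, 0.0451]
eef_rot: [0.75, 0.661, 0.0, 0.0]
ft_force: [0.2, 0.1, -0.7]
width: 0.0872
grip_force: 0.0
```

Call:
step_arm:
  delta_pos:
    - [0, 0, 0]
    - [0, 0, 0]
    - [0, 0, 0]
    - [0, 0, 0]
    - [0, 0, 0]
    - [0, 0, 0]
    - [0, 0, 0]
  turn: [0, 0, 0, 0, 0, 0, 0]
  grip: 1
  newtons: 30

```text
time: 38.45
ee_pos: [0.5374, -0.2561, 0.0445]
eef_rot: [0.75, 0.661, 0.0, 0.0]
ft_force: [-0.8, -0.3, 2.8]
width: 0.0595
grip_force: 30.0
```

Call:
step_arm:
  delta_pos:
    - [0, 0, 0.6]
    - [0, 0, 1]
    - [0, 0, 1]
    - [0, 0, 1]
    - [0, 0, 1]
    - [0, 0, 0.4]
    - [0.1, 0.88, 0]
    - [0.1, 0.88, 0]
    - [0.1, 0.88, 0]
    - [0.1, 0.88, 0]
    - [0.1, 0.88, 0]
    - [0.1, 0.88, 0]
  turn: [0, 0, 0, 0, 0, 0, 0, 0, 0, 0, 0, 0]

```text
time: 39.65
ee_pos: [0.5518, -0.123, 0.1688]
eef_rot: [0.75, 0.661, -0.0, -0.0]
ft_force: [-0.0, 0.3, -4.5]
width: 0.0592
grip_force: 30.0
```

Call:
step_arm:
  delta_pos:
    - [0.1, 0.88, 0]
    - [0.1, 0.88, 0]
    - [0.1, 0.88, 0]
    - [0.1, 0.88, 0]
    - [0.1, 0.88, 0]
    - [0.1, 0.88, 0]
    - [0.1, 0.88, 0]
    - [0.1, 0.88, 0]
    - [0, 0, 0]
    - [0, 0, 0]
    - [0, 0, 0]
  turn: [0, 0, 0, 0, 0, 0, 0, 0, 0, 0, 0]

```text
time: 40.75
ee_pos: [0.5721, 0.0509, 0.1689]
eef_rot: [0.751, 0.661, -0.0, -0.0]
ft_force: [0.2, -0.5, -4.1]
width: 0.0594
grip_force: 30.0
```

Call:
step_arm:
  delta_pos:
    - [0, 0, -1]
    - [0, 0, -1]
    - [0, 0, -1]
    - [0, 0, -1]
    - [0, 0, -0.6]
    - [0, 0, -0.4]
    - [0, 0, -0.15]
    - [0, 0, 0]
    - [0, 0, 0]
    - [0, 0, 0]
  turn: [0, 0, 0, 0, 0, 0, 0, 0, 0, 0]

```text
time: 41.75
ee_pos: [0.5729, 0.0521, 0.0415]
eef_rot: [0.75, 0.661, 0.001, 0.001]
ft_force: [1.1, 0.2, -3.3]
width: 0.0593
grip_force: 30.0
```

Call:
step_arm:
  delta_pos:
    - [0, 0, -0.05]
    - [0, 0, -0.05]
    - [0, 0, 0]
    - [0, 0, 0]
  turn: [0, 0, 0, 0]

```text
time: 42.15
ee_pos: [0.5726, 0.052, 0.0385]
eef_rot: [0.75, 0.661, 0.0, 0.0]
ft_force: [-1.1, -0.1, 3.1]
width: 0.0595
grip_force: 30.0
```

Call:
step_arm:
  delta_pos:
    - [0, 0, 0]
    - [0, 0, 0]
    - [0, 0, 0]
    - [0, 0, 0]
    - [0, 0, 0]
    - [0, 0, 0.6]
    - [0, 0, 1]
    - [0, 0, 1]
    - [0, 0, 1]
    - [0, 0, 1]
    - [0, 0, 1]
    - [-0.12, -0.9, 0.4]
  turn: [0, 0, 0, 0, 0, 0, 0, 0, 0, 0, 0, 0]
  grip: 0

```text
time: 43.35
ee_pos: [0.5702, 0.0332, 0.1921]
eef_rot: [0.748, 0.663, 0.002, 0.001]
ft_force: [0.5, -0.3, -0.2]
width: 0.0868
grip_force: 0.0
```

Call:
step_arm:
  delta_pos:
    - [-0.12, -0.9, 0]
    - [-0.12, -0.9, 0]
    - [-0.12, -0.9, 0]
    - [-0.12, -0.9, 0]
    - [-0.12, -0.9, 0]
    - [-0.12, -0.9, 0]
    - [-0.12, -0.9, 0]
    - [-0.12, -0.9, 0]
    - [-0.12, -0.9, 0]
    - [-0.12, -0.9, 0]
    - [-0.12, -0.9, 0]
    - [-0.12, -0.9, 0]
  turn: [0, 0, 0, 0, 0, 0, 0, 0, 0, 0, 0, 0]

```text
time: 44.55
ee_pos: [0.5333, -0.2412, 0.1894]
eef_rot: [0.75, 0.661, 0.0, 0.0]
ft_force: [0.7, -0.6, 0.5]
width: 0.0871
grip_force: 0.0
```

Call:
step_arm:
  delta_pos:
    - [-0.12, -0.9, 0]
    - [-0.12, -0.9, 0]
    - [-0.12, -0.9, 0]
    - [0, -0.19, 0]
    - [0, 0, 0]
    - [0, 0, 0]
    - [0, 0, 0]
  turn: [0, 0, 0, 0, 0, 0, 0]

```text
time: 45.25
ee_pos: [0.5248, -0.3112, 0.1884]
eef_rot: [0.75, 0.662, 0.0, 0.0]
ft_force: [0.5, 0.3, -0.4]
width: 0.0867
grip_force: 0.0
```

Call:
step_arm:
  delta_pos:
    - [0, -0.96, 0]
    - [0, 0, 0]
    - [0, 0, -0.8]
    - [0, 0, -0.8]
    - [0, 0, -0.8]
    - [0, 0, -0.8]
    - [0, 0, -0.8]
    - [0, 0, -0.8]
    - [0, 0, -0.5]
    - [0, 0, -0.29]
    - [0, 0, 0]
    - [0, 0, 0]
  turn: [0, 0, 0, 0, 0, 0, 0, 0, 0, 0, 0, 0]

```text
time: 46.45
ee_pos: [0.5248, -0.3367, 0.0491]
eef_rot: [0.75, 0.661, 0.0, 0.0]
ft_force: [-0.0, -0.1, 0.3]
width: 0.0869
grip_force: 0.0
```

Call:
step_arm:
  delta_pos:
    - [0, 0, 0]
    - [0, 0, 0]
    - [0, 0, 0]
    - [0, 0, 0]
    - [0, 0, 0]
    - [0, 0, 0]
    - [0, 0, 0]
  turn: [0, 0, 0, 0, 0, 0, 0]
  grip: 1
  newtons: 25

```text
time: 47.15
ee_pos: [0.5244, -0.3368, 0.0486]
eef_rot: [0.75, 0.661, 0.0, 0.0]
ft_force: [-0.9, 0.1, 2.9]
width: 0.0613
grip_force: 25.0
```

Call:
step_arm:
  delta_pos:
    - [0, 0, 0.6]
    - [0, 0, 1]
    - [0, 0, 1]
    - [0, 0, 1]
    - [0, 0, 1]
    - [0, 0, 0.4]
    - [-0.062, 0.815, 0]
    - [-0.062, 0.815, 0]
    - [-0.062, 0.815, 0]
    - [-0.062, 0.815, 0]
    - [-0.062, 0.815, 0]
    - [-0.062, 0.815, 0]
  turn: [0, 0, 0, 0, 0, 0, -0.8, -0.8, -0.8, -0.8, -0.8, -0.8]

```text
time: 48.35
ee_pos: [0.5144, -0.2135, 0.1729]
eef_rot: [0.908, 0.419, -0.0, -0.0]
ft_force: [0.0, 0.5, -1.7]
width: 0.0615
grip_force: 25.0
```

Call:
step_arm:
  delta_pos:
    - [-0.062, 0.815, 0]
    - [-0.062, 0.815, 0]
    - [-0.062, 0.815, 0]
    - [-0.062, 0.815, 0]
    - [-0.062, 0.815, 0]
    - [-0.062, 0.815, 0]
    - [-0.062, 0.815, 0]
    - [-0.062, 0.815, 0]
    - [-0.062, 0.815, 0]
    - [-0.062, 0.815, 0]
    - [0, 0, 0]
    - [0, 0, 0]
  turn: [-0.8, -0.8, -0.8, -0.8, -0.8, -0.8, -0.8, -0.8, -0.8, -0.8, 0, 0]

```text
time: 49.55
ee_pos: [0.4992, -0.0107, 0.1731]
eef_rot: [0.999, -0.044, -0.0, 0.0]
ft_force: [0.3, -0.7, -2.8]
width: 0.0615
grip_force: 25.0
```

Call:
step_arm:
  delta_pos:
    - [0, 0, 0]
    - [0, 0, -1]
    - [0, 0, -1]
    - [0, 0, -1]
    - [0, 0, -1]
    - [0, 0, -0.6]
    - [0, 0, -0.4]
    - [0, 0, -0.15]
    - [0, 0, 0]
    - [0, 0, 0]
    - [0, 0, 0]
  turn: [0, 0, 0, 0, 0, 0, 0, 0, 0, 0, 0]

```text
time: 50.65
ee_pos: [0.5001, -0.0108, 0.0454]
eef_rot: [0.999, -0.046, 0.001, 0.0]
ft_force: [0.7, 0.4, -2.0]
width: 0.0618
grip_force: 25.0
```

Still about 2.5 mm high. I'll lower, release, and rise.

Call:
step_arm:
  delta_pos:
    - [0, 0, -0.05]
    - [0, 0, -0.05]
    - [0, 0, 0]
    - [0, 0, 0]
  turn: [0, 0, 0, 0]

```text
time: 51.05
ee_pos: [0.4998, -0.0108, 0.0425]
eef_rot: [0.999, -0.046, 0.0, 0.0]
ft_force: [-1.7, -0.2, 4.1]
width: 0.0618
grip_force: 25.0
```

Call:
step_arm:
  delta_pos:
    - [0, 0, 0]
    - [0, 0, 0]
    - [0, 0, 0]
    - [0, 0, 0]
    - [0, 0, 0]
    - [0, 0, 0.6]
    - [0, 0, 1]
    - [0, 0, 1]
    - [0, 0, 1]
    - [0, 0, 1]
    - [0, 0, 1]
    - [0, 0, 1]
  turn: [0, 0, 0, 0, 0, 0, 0, 0, 0, 0, 0, 0]
  grip: 0

```text
time: 52.25
ee_pos: [0.4994, -0.0105, 0.2094]
eef_rot: [0.999, -0.045, 0.001, 0.0]
ft_force: [-0.3, 0.3, 0.1]
width: 0.0871
grip_force: 0.0
```

Call:
step_arm:
  delta_pos:
    - [0, 0, 0.5]
    - [0, 0, 0]
    - [0, 0, 0]
  turn: [0, 0, 0]

```text
time: 52.55
ee_pos: [0.4992, -0.0108, 0.219]
eef_rot: [0.999, -0.046, -0.0, 0.0]
ft_force: [0.4, -0.1, 0.1]
width: 0.087
grip_force: 0.0
```

```bash
python3 snap.py w13
python3 - <<'E'
from h import *
for f in("w3","w13"):
    c=dict(np.load(f+".npz"));P=wcloud(c)
    for nm,q in(("tin",(.501,-.012)),("jar",(.572,.051))):
        d=np.linalg.norm(P-[*q,.096],axis=2);v,u=np.unravel_index(d.argmin(),d.shape)
        r=topsurf(c,(u,v),.085,.105,60,.096);print(f,nm,r["lsq"],r["r"],r["st"])
E
```

```text
{'time': np.float64(52.6), 'ee_pos': array([ 0.4989, -0.0108,  0.2185]), 'eef_rot': array([ 9.99e-01, -4.56e-02, -8.00e-04,  0.00e+00]), 'width': np.float64(0.0869)}
[421   0  91  21 953] [465.6   8.5] [ 0.6785 -0.2048  0.0968]
[ 174  101   59   59 2743] [202.9 129.9] [0.5726 0.0504 0.0962]
[ 248  166   67   67 3478] [280.7 199.5] [ 0.502  -0.0124  0.0967]
w3 tin [501.2 -12.4] 30.9 [ 251  166   67   67 3497]
w3 jar [572.7  51. ] 26.5 [ 177  100   60   59 2724]
w13 tin [501.  -12.3] 30.7 [ 248  166   67   67 3478]
w13 jar [572.4  50.9] 26.6 [ 174  101   59   59 2743]
```

The tin and jar are back within 0.3 mm of their starting positions. Next is the deep pot.

Call:
step_arm:
  delta_pos:
    - [0.02, -0.908, 0]
    - [0.02, -0.908, 0]
    - [0.02, -0.908, 0]
    - [0.02, -0.908, 0]
    - [0.02, -0.908, 0]
    - [0.02, -0.908, 0]
    - [0.02, -0.908, 0]
    - [0.02, -0.908, 0]
    - [0.02, -0.908, 0]
    - [0.02, -0.908, 0]
    - [0.02, -0.908, 0]
    - [0.02, -0.908, 0]
  turn: [0.76, 0.76, 0.76, 0.76, 0.76, 0.76, 0.76, 0.76, 0.76, 0.76, 0.76, 0.76]

```text
time: 53.8
ee_pos: [0.5048, -0.2837, 0.2179]
eef_rot: [0.876, 0.483, -0.001, -0.001]
ft_force: [-0.4, 0.5, -0.1]
width: 0.087
grip_force: 0.0
```

Call:
step_arm:
  delta_pos:
    - [0.02, -0.908, 0]
    - [0.02, -0.908, 0]
    - [0.02, -0.908, 0]
    - [0.02, -0.908, 0]
    - [0.02, -0.908, 0]
    - [0.02, -0.908, 0]
    - [0, 0, 0]
    - [0, 0, 0]
    - [0, 0, 0]
  turn: [0.76, 0.76, 0.76, 0.76, 0.76, 0.78, 0, 0, 0]

```text
time: 54.7
ee_pos: [0.5088, -0.4179, 0.2188]
eef_rot: [0.713, 0.701, 0.0, -0.001]
ft_force: [-0.9, 0.7, 0.1]
width: 0.0871
grip_force: 0.0
```

```bash
python3 snap.py w14
```

```text
{'time': np.float64(54.75), 'ee_pos': array([ 0.5089, -0.418 ,  0.2192]), 'eef_rot': array([ 7.132e-01,  7.009e-01,  2.000e-04, -4.000e-04]), 'width': np.float64(0.0869)}
[ 444    0   83   56 1983] [487.8  27.8] [ 0.7098 -0.2417  0.1009]
[ 250  175   61   62 1439] [281.1 207.3] [ 0.5089 -0.4262  0.1016]
```

Call:
step_arm:
  delta_pos:
    - [0, -0.04, -0.8]
    - [0, 0, -0.8]
    - [0, 0, -0.8]
    - [0, 0, -0.8]
    - [0, 0, -0.8]
    - [0, 0, -0.8]
    - [0, 0, -0.8]
    - [0, 0, -0.6]
    - [0, 0, -0.4]
    - [0, 0, -0.18]
    - [0, 0, 0]
    - [0, 0, 0]
  turn: [0, 0, 0, 0, 0, 0, 0, 0, 0, 0, 0, 0]

```text
time: 55.95
ee_pos: [0.509, -0.4205, 0.0509]
eef_rot: [0.713, 0.701, 0.0, 0.001]
ft_force: [0.1, 0.5, 1.0]
width: 0.0873
grip_force: 0.0
```

Call:
step_arm:
  delta_pos:
    - [0, 0, 0]
    - [0, 0, 0]
    - [0, 0, 0]
    - [0, 0, 0]
    - [0, 0, 0]
    - [0, 0, 0]
    - [0, 0, 0]
  turn: [0, 0, 0, 0, 0, 0, 0]
  grip: 1
  newtons: 20

```text
time: 56.65
ee_pos: [0.5085, -0.4203, 0.0501]
eef_rot: [0.713, 0.701, 0.0, 0.0]
ft_force: [0.1, 0.8, 0.1]
width: 0.0535
grip_force: 20.0
```

Call:
step_arm:
  delta_pos:
    - [0, 0, 0.6]
    - [0, 0, 1]
    - [0, 0, 1]
    - [0, 0, 1]
    - [0, 0, 1]
    - [0, 0, 0.4]
    - [0.163, 0.96, 0]
    - [0.163, 0.96, 0]
    - [0.163, 0.96, 0]
    - [0.163, 0.96, 0]
    - [0.163, 0.96, 0]
    - [0.163, 0.96, 0]
  turn: [0, 0, 0, 0, 0, 0, 0, 0, 0, 0, 0, 0]

```text
time: 57.85
ee_pos: [0.5327, -0.2752, 0.1749]
eef_rot: [0.713, 0.701, -0.0, -0.0]
ft_force: [1.1, 0.7, -1.1]
width: 0.0542
grip_force: 20.0
```

Call:
step_arm:
  delta_pos:
    - [0.163, 0.96, 0]
    - [0.163, 0.96, 0]
    - [0.163, 0.96, 0]
    - [0.163, 0.96, 0]
    - [0.163, 0.96, 0]
    - [0.163, 0.96, 0]
    - [0.163, 0.96, 0]
    - [0.163, 0.96, 0]
    - [0, 0, 0]
    - [0, 0, 0]
    - [0, 0, 0]
  turn: [0, 0, 0, 0, 0, 0, 0, 0, 0, 0, 0]

```text
time: 58.95
ee_pos: [0.5653, -0.0855, 0.1749]
eef_rot: [0.714, 0.7, -0.0, 0.0]
ft_force: [-0.3, -0.5, -1.7]
width: 0.0541
grip_force: 20.0
```

Call:
step_arm:
  delta_pos:
    - [0, 0, -1]
    - [0, 0, -1]
    - [0, 0, -1]
    - [0, 0, -1]
    - [0, 0, -0.6]
    - [0, 0, -0.4]
    - [0, 0, -0.15]
    - [0, 0, 0]
    - [0, 0, 0]
    - [0, 0, 0]
  turn: [0, 0, 0, 0, 0, 0, 0, 0, 0, 0]

```text
time: 59.95
ee_pos: [0.5662, -0.0844, 0.0473]
eef_rot: [0.713, 0.701, 0.0, 0.001]
ft_force: [-0.5, -1.0, -0.6]
width: 0.0543
grip_force: 20.0
```

Call:
step_arm:
  delta_pos:
    - [0, 0, -0.06]
    - [0, 0, -0.05]
    - [0, 0, 0]
    - [0, 0, 0]
  turn: [0, 0, 0, 0]

```text
time: 60.35
ee_pos: [0.5658, -0.0844, 0.044]
eef_rot: [0.713, 0.701, 0.0, 0.0]
ft_force: [-1.6, -0.5, 4.6]
width: 0.0541
grip_force: 20.0
```

Call:
step_arm:
  delta_pos:
    - [0, 0, 0]
    - [0, 0, 0]
    - [0, 0, 0]
    - [0, 0, 0]
    - [0, 0, 0]
    - [0, 0, 0.6]
    - [0, 0, 1]
    - [0, 0, 1]
    - [0, 0, 1]
    - [0, 0, 1]
    - [-0.34, -0.64, 1]
    - [-0.34, -0.64, 1]
  turn: [0, 0, 0, 0, 0, 0, 0, 0, 0, 0, -0.25, 0]
  grip: 0

```text
time: 61.55
ee_pos: [0.5484, -0.116, 0.2109]
eef_rot: [0.724, 0.69, 0.0, 0.0]
ft_force: [1.5, -0.8, 0.4]
width: 0.0869
grip_force: 0.0
```

Call:
step_arm:
  delta_pos:
    - [0, 0, 0.5]
    - [0, 0, 0]
    - [0, 0, 0]
    - [0, 0, 0]
  turn: [0, 0, 0, 0]

```text
time: 61.95
ee_pos: [0.5482, -0.1153, 0.2199]
eef_rot: [0.723, 0.69, -0.0, -0.001]
ft_force: [0.1, -0.3, -0.3]
width: 0.0869
grip_force: 0.0
```

```bash
python3 snap.py w15
python3 - <<'E'
from h import *
for f in("w1","w15"):
    c=dict(np.load(f+".npz"));P=wcloud(c)
    for n,s,w in(("pot",(300,137),50),("tin",(222,92),55),("jar",(300,20),55)):
        r=topsurf(c,s,.085,.105,w,.096);print(f,n,r["lsq"],r["enc"],r["rect"],r["st"])
E
```

```text
{'time': np.float64(62.0), 'ee_pos': array([ 0.5482, -0.1155,  0.2199]), 'eef_rot': array([ 7.234e-01,  6.904e-01, -4.000e-04, -9.000e-04]), 'width': np.float64(0.0868)}
[ 270    0   61   47 2388] [299.9  20.8] [0.5718 0.0475 0.0962]
[ 188   57   70   69 3730] [222.2  91. ] [ 0.5014 -0.0126  0.0966]
[  69   63   45   52 1817] [90.5 88.5] [0.3646 0.0095 0.0904]
[ 268  138   62   62 1074] [300.6 170.7] [ 0.5681 -0.0909  0.0961]
[ 401  237   67   51 1173] [424.9 260.1] [ 0.6889 -0.1819  0.0974]
w1 pot [565.6 -83.7] [565.8 -81.9  34.7] ((565.4286499023438, -81.10253143310547), (46.126678466796875, 54.1120491027832), 89.2521743774414) [268 136  61  51 653]
w1 tin [500.9 -13. ] [501.  -12.9  31.4] ((501.131103515625, -13.032707214355469), (60.64638900756836, 62.23057556152344), 84.22449493408203) [ 188   57   70   68 3674]
w1 jar [572.3  47.7] [572.4  50.1  27.4] ((572.6229858398438, 45.12323760986328), (44.41403579711914, 52.82025146484375), 88.82846069335938) [ 270    0   61   47 2346]
w15 pot [565.5 -83.5] [565.8 -81.2  34.3] ((565.4508666992188, -80.26508331298828), (43.772239685058594, 54.92597198486328), 88.23279571533203) [268 138  62  49 643]
w15 tin [500.7 -12.5] [500.6 -12.7  31.4] ((500.7005310058594, -12.398353576660156), (61.8220100402832, 61.13210678100586), 12.623641014099121) [ 188   57   70   69 3730]
w15 jar [571.9  47.8] [572.1  50.3  27.4] ((572.13623046875, 45.428001403808594), (44.042057037353516, 52.461280822753906), 88.72608947753906) [ 270    0   61   47 2388]
```

View pics/w15.png

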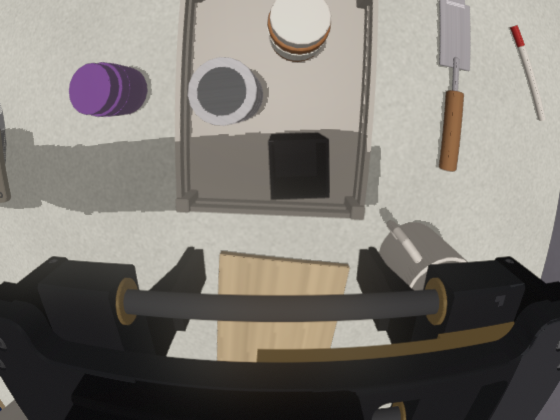

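All three containers are back within about 0.5 mm and upright: pot (300,168), tin (222,92), jar (300,20), matching the first wrist picture. I'll hand in.

```bash
python3 -c "
from bench import *
print(close_job())"
```

```text
the job is handed in; nothing more can be done
None
```

The job is done and handed in at about 62 s: the seedling pot stands upright within about 1 mm of the saucer's centre, and the tin, jar and deep pot are back upright within about 0.5 mm of their starting spots.

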